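# Refit the feed disc of the coin counter

## Robot

A 6-joint arm with a two-finger parallel gripper is mounted at the origin on the work surface. World frame = base frame: x ahead of the robot, y to its left, z up, the work surface at z = 0. Lengths are in m, angles in rad, forces in N, time in s.
With the tool pointing down it reaches from about 0.325 to 0.775 m from the base axis. Payload 5.5 kg.
Tool frame: the origin (TCP) lies at the very end of the fingers, on their centre line; the grasp point (between the pads) lies 19 mm behind it; z points along the fingers, y is the direction in which the jaws open and shut (so a half turn about z gives the same grasp; the last joint's range is limited). The gripper opens to 85 mm and grips with 20 to 120 N. Pads are 22 mm wide; open, the fingers measure 114 mm over their backs; the gripper's body (76 mm by 85 mm) begins 54 mm behind the grasp point. The pads swing forward as they close: fully open they stand 13 mm farther back than shut.
Start: joints at [-1.286, 0.091, 1.231, -0, 1.82, -0.057], TCP at [0.201, -0.565, 0.231] pointing down, gripper open.
Joint ranges: [-2.87, 2.87], [-0.86, 2.18], [0.17, 2.46], [-1.51, 4.65], [0.06, 2.69], [-2.65, 2.65]. Speed limits (rad/s): [2.57, 2.57, 3.01, 3.14, 3.14, 3.14].

## Interface

Orientations are given as a unit quaternion [x, y, z, w].
In Python, from workcell import monitor, imaging, sign_off gives the robot as it stands. The module is installed in compiled form; this text tells all that it offers.
- The arm moves only by the shell command python3 -m inch 'ROWS' [FORCE]. ROWS is JSON, a list that holds one entry, the list of rows, each a list of 7 numbers: the shift along the tool's x, y, z in cm, then the turn, a rotation vector about the tool's x, y, z in degrees, then the finger opening in cm, from 0 to 8.54. A call has 1 to 20 rows; each row is the pose to reach, as a shift and turn from the pose commanded when the call began, along the tool's axes at that moment; what a row does not reach only later rows make up. A row lasts 1/8 s, in which the tool goes at most 62.5 mm and 10.7 degrees, less where a joint would pass 70% of its speed; a pose out of reach is approached as far as the arm can. A call with a gripper value outside its range is refused whole. The fingers move at their own pace and stop on an object; FORCE is the grip in N (left out, the last holds). Time passes only in rows, so rows that repeat a pose let the fingers close. It gives the time, the measured TCP pose, the force and the opening at its end, in the units of the state.
- monitor.state(): the state, without advancing time (a new reading comes with each control period).
- imaging.snapshot(name): name is "scene" or "top" or "wrist"; returns (picture, depth): 480x640x3 uint8, red, green, blue; 480x640 float32, m along the optical axis (not along the pixel's ray), 0 where there is no reading.
- imaging.camera_params(name): a dict with "intrinsics" (3x3 intrinsics, pixels), "dist" ([k1, k2, p1, p2, k3] as OpenCV has them; the pictures are not rectified), "R" (3x3) and "t" (3): a world point X has camera coordinates R X + t. Camera axes: x right, y down, z forward; pixel columns grow to the right and rows downward; lengths in m; the calibration is good to about 2 mm. A picture is of the moment at which its call begins: read the wrist's pose just before it. camera_params takes no time and is no camera call; for the wrist camera it gives the pose at the moment of the call.
- sign_off(): hands the job in, once; it reports no verdict.
The state is a dict: "clock": time; "joint_pos": joint angles; "qd": joint speeds; "joint_efforts": joint torques, N m; "ee_pos": TCP position; "orientation": TCP orientation; "wrist_force": force on the tool from outside, world axes, zero at the start; "wrist_torque": the same for the moment, N m; "finger_gap": opening from 0.0 (shut) to 1.0 (fully open).
Only numpy, scipy, OpenCV 4.12 (cv2) and the standard library are available. Lean on these libraries where they do the work, as an engineer would, in place of code of your own. Each camera call takes 0.05 s, during which the arm holds its last target. There are 200 camera calls.

## Task

The coin counter on the gift-shop counter has been cleared of a jam. Put it back into service: lower the feed disc gently over the drive shaft and the drive pin in the bowl until it lies flat on the drive flange, then slip the cone cap over the end of the shaft until it rests on the disc's hub, then push the coin drawer fully home, and last of all press the rocker switch over to on. Set both parts down by hand without dropping them or forcing them (no more than about 30 N on the machine), and leave the stock standing around it where it is.

Things in the scene. Friction and masses are not known exactly. Their poses are not given: they have to be found in the camera images.
- coin_counter: coin counter, fixed, placed and turned a little differently each time: grey case, deck 110 mm high, reaching 135 mm before and 145 mm behind the origin (x) and 130 mm to each side (y); origin under the case on the counter top, x points to the machine's back, y to its left seen from the front, z up; the front with the coin drawer faces the robot
- bowl_rim (a point): centre of the open bowl's rim, on the shaft's axis, 155 mm above the counter top. The round metal bowl stands on the deck: inner radius 95 mm at the floor (114 mm above the counter top), outer radius 106 mm. Outside it, at the machine's back left corner, a black counting gate stands 49 mm above the deck with a 10 mm knob on it
- drive_seat (a point): on the shaft's axis, on the upper face of the drive flange (steel, 110 mm diameter) in the bowl, where the disc must lie: 124 mm above the counter top. Its x axis points from the shaft to the drive pin, z up. Shaft, pin and flange turn together about z only stiffly (0.25 N m); how far they are turned at the start varies by 1 rad either way
- shaft_tip (a point): top of the drive shaft, 60 mm above drive_seat on the same axis. The shaft is 22 mm in diameter, its last 10 mm tapering to 10 mm diameter
- pin_foot (a point): foot of the drive pin, on the upper face of the flange, 42 mm from the shaft's axis; the pin is 12 mm in diameter and 24 mm high, its last 5 mm tapering to 6 mm
- feed_disc: loose aluminium disc, 150 mm diameter, 8 mm thick, about 0.42 kg, flat on the counter, hub up, to the left or the right of the machine. Flat black rubber strips on it towards +y, -x and -y; towards +x a pin hole of 15 mm goes through instead. Origin at the centre of the underside, x points to the pin hole, z up
- disc_hub_top (a point): centre of the top of the disc's hub, 34 mm above the underside; a square hub of 40 x 40 mm with its sides along the disc's x and y, 26 mm high above the disc. A bore of 24.5 mm goes down through hub and disc
- disc_pin_hole (a point): centre of the disc's pin hole on the underside, 42 mm from the disc's centre along its x
- cone_cap: loose round grey plastic cap, 66 mm high, 0.13 kg, upright on the counter on the other side of the machine: base 64 mm diameter, tapering from 6 to 36 mm up, then a grip of 34 mm diameter up to 66 mm. Blind bore 25 mm wide, 36 mm deep in the base. Origin: centre of underside, z up. In place it rests on the disc's hub, its underside 34 mm above the flange
- drawer (a joint): how far the coin drawer stands out of the machine, in m: 0 fully home, it starts 0.035 to 0.055 out; it runs along the machine's x, towards the machine's back to close, against about 2 N of friction and ends on a stop
- drawer_front (a point): centre of the drawer's flat front (176 mm wide, 58 mm high), 46 mm above the counter top; a finger lip 70 mm wide and 7 mm high stands 6 mm out of the front, 22 mm above this point. With the drawer home this point lies 148.5 mm before the machine's origin
- rocker (a joint): rocker switch on the front right of the deck (seen from the front), in rad: 0 off, 0.36 fully on; it stays where it is left and needs about 2 N at its end
- rocker_on_end (a point): point on the rocker's upper face, on the end to press for on (towards the machine's -y), 21 mm from its pivot; the black rocker is 60 mm long along the machine's y and 30 mm wide, this end stands up at the start, about 131 mm above the counter top, and goes down 7 to 8 mm to on
- coaster_stack: stock: round stack of coasters, 92 mm in diameter, 30 mm high, origin under its centre
- bark_box: stock: round lidded wooden box with a knob, 90 mm in diameter, 70 mm high, origin under its centre
- mug: stock: white mug, 80 mm in diameter, 92 mm high, origin under its centre
- badge_jar: stock: glass jar with a steel lid, 80 mm in diameter, 115 mm high, origin under its centre
- figurine_carton: stock: cardboard box standing up, 60 x 95 x 130 mm, origin under its centre
Not all that is in view belongs to the job. Of the things shaped like the cone_cap, the grey one is meant.

How it is judged:
By the outcome, as a careful person would: the job done as asked, in the order asked, and still so for the second after the job is handed in, with the robot touching nothing.
It also fails if it takes over 72 s, if anything falls off the work surface, if the arm or the gripper's body presses on something with over 40 N, if the wrist force passes 120 N, or if a joint passes its speed limit or range.

## Working session

There is one attempt and no reset: what is moved stays moved. The work goes in short steps, Python scripts to look and compute and a shell command to move; the robot and the scene stay as the last step left them, time stands still between calls to the robot, and variables do not carry over. Pictures are saved under pics/ and viewed, about 8 in all and at most 12, crops included, and the job is handed in when it is done.

```bash
mkdir -p pics; cat > h.py <<'E'
import numpy as np, cv2
from workcell import monitor, imaging
from scipy.spatial.transform import Rotation as Ro
def snap(n):
    p=imaging.camera_params(n); im,d=imaging.snapshot(n); return im,d,p
def save(n,im): cv2.imwrite('pics/'+n+'.png',im[:,:,::-1])
def ray(p,uv):
    K=np.array(p['intrinsics']);u=cv2.undistortPoints(np.array(uv,float).reshape(-1,1,2),K,np.array(p['dist'],float)).reshape(-1,2)
    R=np.array(p['R']);t=np.array(p['t'])
    return -R.T@t, np.c_[u,np.ones(len(u))]@R
def onz(p,uv,z):
    c,d=ray(p,uv); return c+d*((z-c[2])/d[:,2])[:,None]
def proj(p,X):
    R=np.array(p['R']);rv=cv2.Rodrigues(R)[0]
    return cv2.projectPoints(np.array(X,float).reshape(-1,1,3),rv,np.array(p['t'],float),np.array(p['intrinsics']),np.array(p['dist'],float))[0].reshape(-1,2)
def cloud(p,d):
    v,u=np.mgrid[0:480,0:640]; c,r=ray(p,np.c_[u.ravel(),v.ravel()])
    X=c+r*d.reshape(-1,1); return X.reshape(480,640,3)
def totool(dx,s=None):
    s=s or monitor.state(); return Ro.from_quat(s['orientation']).inv().apply(dx)*100
E
python3 - <<'E'
from h import *
s=monitor.state();print({k:np.round(v,3) for k,v in s.items()})
for n in('top','scene','wrist'):
    im,d,p=snap(n);save(n+'0',im);np.savez(n+'0.npz',im=im,d=d,**{k:np.array(p[k]) for k in p})
    print(n,np.round(-np.array(p['R']).T@p['t'],3),np.round(p['R'],2).tolist(),(d>0).mean(), p['intrinsics'][0][0])
E
```

```text
{'clock': np.float64(0.0), 'joint_pos': array([-1.286,  0.092,  1.232, -0.   ,  1.82 , -0.057]), 'qd': array([-0.   ,  0.002,  0.001,  0.001, -0.   , -0.   ]), 'joint_efforts': array([ 0.0000e+00, -4.5874e+01, -4.1802e+01, -0.0000e+00,  1.2000e-02,
       -0.0000e+00]), 'ee_pos': array([ 0.201, -0.565,  0.23 ]), 'orientation': array([ 0.985,  0.17 , -0.   , -0.001]), 'wrist_force': array([ 0.02 , -0.181,  0.025]), 'wrist_torque': array([-0.005,  0.008,  0.024]), 'finger_gap': np.float64(0.998)}
top [0.411 0.073 1.654] [[-0.01, -1.0, 0.01], [-1.0, 0.01, -0.07], [0.07, -0.01, -1.0]] 0.9958984375 617.4049492183141
scene [ 1.534 -0.25   1.272] [[0.3, 0.95, -0.01], [0.7, -0.23, -0.68], [-0.65, 0.2, -0.73]] 0.9881087239583334 528.9886544898359
wrist [ 0.28  -0.537  0.372] [[0.33, -0.94, -0.0], [-0.89, -0.32, 0.32], [-0.3, -0.1, -0.95]] 0.9959375 336.21499885955524
```

View pics/top0.png

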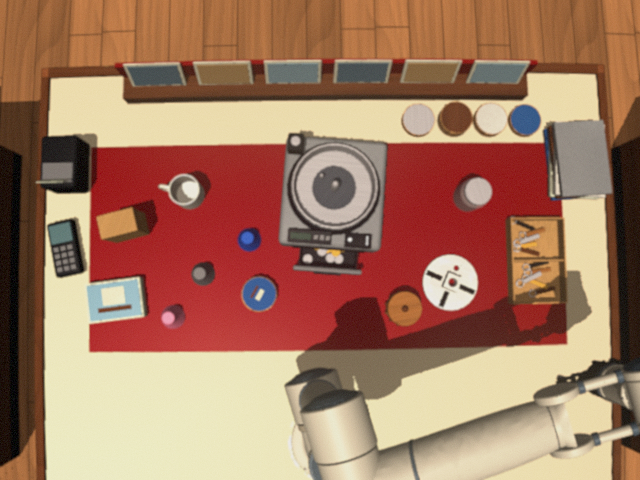

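View pics/scene0.png

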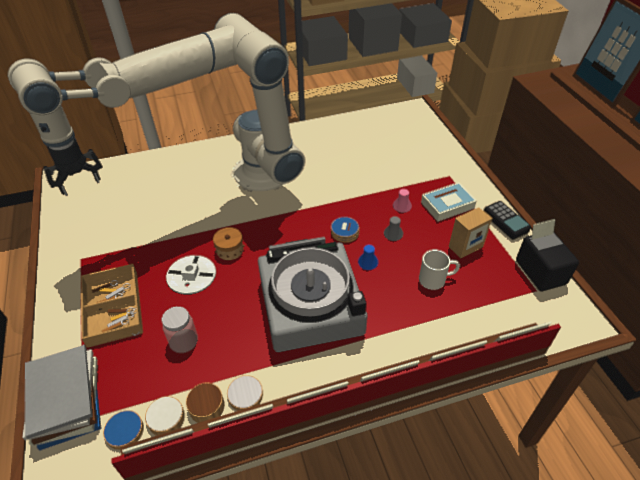

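The top view shows the machine at (333,193), with the disc to its right at (450,283) and its pin hole at about (456,268). The bark box is at (404,308) and the grey cap at (203,273). The scene view agrees. Next I'll get coarse positions.

```bash
python3 - <<'E'
from h import *
z=np.load('top0.npz');p={k:z[k] for k in('intrinsics','dist','R','t')};im=z['im'];X=cloud(p,z['d'])
hsv=cv2.cvtColor(im,cv2.COLOR_RGB2HSV)
for n,c in dict(box=(404,308),cap=(203,272),discc=(451,283),jar=(475,192),mug=(186,190),coast=(259,294),blue=(249,239),shaft=(335,184),gate=(297,142)).items():
    u,v=c; w=X[v-4:v+5,u-4:u+5].reshape(-1,3); print(n,np.round(w[w[:,2].argmax()],3), np.round(X[v,u],3))
# disc white contour
m=((hsv[...,1]<50)&(hsv[...,2]>150)&(X[...,2]<0.05)).astype(np.uint8);m[:235]=0;m[315:]=0;m[:,:415]=0;m[:,485:]=0
c=max(cv2.findContours(m,0,1)[0],key=cv2.contourArea);(cx,cy),r=cv2.minEnclosingCircle(c);print('disc px',cx,cy,r,onz(p,[[cx,cy]],.008))
red=((hsv[...,1]>120)).astype(np.uint8)*cv2.circle(np.zeros((480,640),np.uint8),(int(cx),int(cy)),24,1,-1)
n,l,st,ce=cv2.connectedComponentsWithStats(red)
for i in range(1,n):
  if st[i,4]>4: print(st[i,4],ce[i],onz(p,[ce[i]],.008))
# deck
dk=(abs(X[...,2]-.110)<.006)&(abs(X[...,0]-.58)<.2)&(abs(X[...,1]-.05)<.2)
pts=X[dk][:,:2].astype(np.float32);print('deck',cv2.minAreaRect(pts*1000))
rim=(abs(X[...,2]-.155)<.005)&(abs(X[...,0]-.58)<.2)&(abs(X[...,1]-.05)<.2)
P=X[rim][:,:2];
for k in range(3):
  A=np.c_[2*P,np.ones(len(P))];s=np.linalg.lstsq(A,(P**2).sum(1),rcond=None)[0];rr=np.sqrt(s[2]+s[:2]@s[:2]);e=np.hypot(*(P-s[:2]).T)-rr;print('rim',s[:2],rr,len(P));P=P[abs(e)<.01]
save('mach',cv2.resize(im[120:285,270:400],None,fx=4.5,fy=3.6*4.5/4.5))
E
```

```text
box [ 0.347 -0.188  0.075] [ 0.35  -0.187  0.068]
cap [0.411 0.073 1.654] [0.449 0.329 0.067]
discc [ 0.409 -0.31   0.04 ] [ 0.412 -0.328 -0.002]
jar [ 0.648 -0.378  0.121] [ 0.642 -0.369  0.115]
mug [0.666 0.381 0.013] [0.672 0.385 0.005]
coast [0.396 0.184 0.039] [0.39  0.187 0.03 ]
blue [0.527 0.219 0.074] [0.533 0.21  0.063]
shaft [ 0.66  -0.008  0.188] [ 0.654 -0.008  0.181]
gate [0.768 0.082 0.173] [0.762 0.082 0.165]
disc px 449.45361328125 282.1456298828125 27.640872955322266 [[ 0.41417813 -0.32140434  0.008     ]]
10 [455.8 267.5] [[ 0.45320661 -0.33980566  0.008     ]]
20 [451.5 281.5] [[ 0.41581308 -0.32702909  0.008     ]]
deck ((644.515380859375, -7.3625030517578125), (257.8783874511719, 274.2312316894531), 85.37866973876953)
rim [0.66760088 0.00183198] 0.10763836485002937 598
rim [ 0.66479377 -0.00134742] 0.10854489972592024 277
rim [ 0.66322497 -0.00285223] 0.10733566930693617 264
```

```bash
python3 -m inch '[[[56.2,-38.9,-10,0,0,19.6,8.5],[56.2,-38.9,-10,0,0,19.6,8.5],[56.2,-38.9,-10,0,0,19.6,8.5],[56.2,-38.9,-10,0,0,19.6,8.5],[56.2,-38.9,-10,0,0,19.6,8.5],[56.2,-38.9,-10,0,0,19.6,8.5],[56.2,-38.9,-10,0,0,19.6,8.5],[56.2,-38.9,-10,0,0,19.6,8.5],[56.2,-38.9,-10,0,0,19.6,8.5],[56.2,-38.9,-10,0,0,19.6,8.5],[56.2,-38.9,-10,0,0,19.6,8.5],[56.2,-38.9,-10,0,0,19.6,8.5],[56.2,-38.9,-10,0,0,19.6,8.5],[56.2,-38.9,-10,0,0,19.6,8.5]]]' 40
python3 - <<'E'
from h import *
print(np.round(monitor.state()['joint_pos'],2))
im,d,p=snap('wrist');save('w1',im);np.savez('w1.npz',im=im,d=d,**{k:np.array(p[k]) for k in p})
E
```

```text
clock: 1.9
ee_pos: [0.5997, -0.0117, 0.3315]
orientation: [1.0, -0.001, 0.0, 0.0]
wrist_force: [0.3, -0.3, -0.5]
finger_gap: 0.999
[-0.08  0.14  1.   -0.    2.    1.5 ]
```

View pics/w1.png

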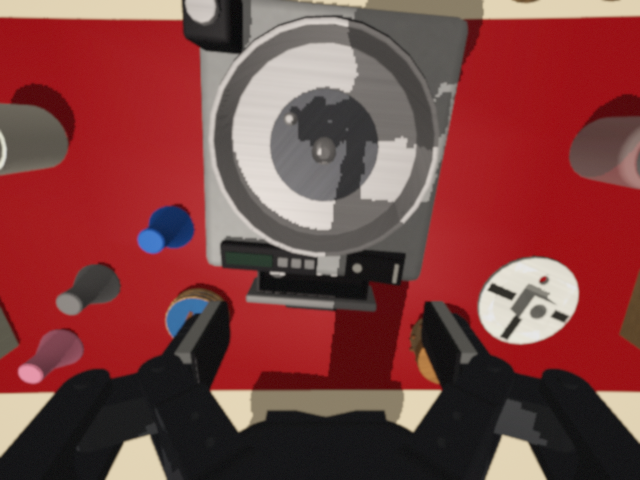

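Wrist view: shaft tip at about (323,149), pin tip (290,119), flange centred near (324,144), disc at (528,300), cap top (68,302), drawer front (310,300), rocker at the front right of the deck (380,268). Now refining these.

```bash
python3 - <<'E'
from h import *
z=np.load('w1.npz');p={k:z[k] for k in('intrinsics','dist','R','t')};im=z['im'];X=cloud(p,z['d'])
g=cv2.cvtColor(im,cv2.COLOR_RGB2GRAY)
def fit(P):
  for k in range(6):
    A=np.c_[2*P,np.ones(len(P))];s=np.linalg.lstsq(A,(P**2).sum(1),rcond=None)[0];rr=np.sqrt(s[2]+s[:2]@s[:2]);e=np.hypot(*(P-s[:2]).T)-rr;P=P[abs(e)<max(.002,1.5*e.std())]
  return np.round(s[:2],4),round(rr,4),len(P)
m=(abs(X[...,2]-.155)<.003)
Q=X[m&(np.hypot(X[...,0]-.66,X[...,1]+.005)<.115)]; print('rim depth',fit(Q[:,:2]),Q[:,2].mean())
for n,lo,hi,c in(('shaft',.165,.2,(323,149)),('pin',.138,.16,(290,119))):
  u,v=c;w=X[v-14:v+15,u-14:u+15].reshape(-1,3);w=w[(w[:,2]>lo)&(w[:,2]<hi)];print(n,len(w),w.mean(0).round(4),w[:,2].max())
print(onz(p,[[323,149]],.184),onz(p,[[290,119]],.148))
print(g[108:132:2,278:304:2]);print(g[136:164:2,308:340:2])
# deck
dk=(abs(X[...,2]-.110)<.004)&(abs(X[...,0]-.6)<.25)&(abs(X[...,1])<.18)
pts=X[dk][:,:2].astype(np.float32);print('deck',cv2.minAreaRect(pts*1000),X[dk][:,2].mean())
# flange dark grey ring edge by canny between radii
E=cv2.Canny(g,40,100);v,u=np.nonzero(E);W=onz(p,np.c_[u,v],.124)[:,:2];r=np.hypot(*(W-[.657,-.007]).T);print('flange',fit(W[(r>.048)&(r<.062)]))
W=onz(p,np.c_[u,v],.155)[:,:2];r=np.hypot(*(W-[.657,-.007]).T);print('rimedge',fit(W[(r>.100)&(r<.112)]))
# disc
hs=cv2.cvtColor(im,cv2.COLOR_RGB2HSV);m=((hs[...,1]<70)&(hs[...,2]>110)).astype(np.uint8);m[:240]=0;m[360:]=0;m[:,:465]=0;m[:,590:]=0
c=max(cv2.findContours(m,0,1)[0],key=cv2.contourArea)[:,0];h=cv2.convexHull(c)[:,0];print('disc',fit(onz(p,h,.008)[:,:2]))
print('hole',onz(p,[[543,280]],.008))
save('crop1',np.hstack([cv2.resize(im[240:360,460:600],None,fx=2.8,fy=3),cv2.resize(im[90:190,270:380],(392,360))]))
E
```

```text
rim depth (array([ 0.6597, -0.0092]), np.float64(0.1022), 3338) 0.15402530153142077
shaft 484 [ 0.6601 -0.0094  0.1792] 0.1852691277267292
pin 137 [0.6876 0.0217 0.1451] 0.14886629976702237
[[ 0.66274994 -0.00903523  0.184     ]] [[0.68677414 0.02118749 0.148     ]]
[[207 202 175 119 107 104  89  58  56  58  79 100  89]
 [208 191 129 108 107 103  74  56  53  54  57  75  65]
 [205 162 111 107 106 103  87  72  61  53  55  55  55]
 [183 123 108 105 115 134 127 100  78  63  54  55  54]
 [145 109 110 116 163 191 187 138  89  70  55  54  53]
 [117 108 110 129 186 204 202 162  88  71  58  53  54]
 [109 110 112 126 176 202 193 142  80  71  62  53  54]
 [111 111 111 117 145 171 160  94  72  81  68  53  53]
 [112 111 111 111 119 127 124  98  90  99  72  54  52]
 [112 112 111 111 111 113 113 109 108 106  75  52  52]
 [113 111 111 110 114 114 113 110 110 109  73  55  52]
 [113 112 112 113 114 112 111 109 112 108  74  53  54]]
[[ 52  55  56  54  53  55  57  60  62  62  57  55  54  55  53  52]
 [ 57  54  54  54  56  64  78  81  84  81  74  62  54  53  52  53]
 [ 89  66  54  54  70  84  91  93  90 
[... 414 characters left out ...]
 84  79  98 110]
 [115 112  88  81 108 171 172 118 113 116 110  91  82  77  98 112]
 [116 116  93  77  84 102 116 114 113 114 101  85  79  82 106 112]
 [115 118 109  81  79  83  96 105 104 100  86  80  78  95 110 111]
 [117 118 117 100  78  77  80  91  90  84  78  78  86 106 112 111]
 [118 119 118 113  99  96  98 115 118 111  95 100 108 112 112 113]]
deck ((649.7382202148438, -8.38116455078125), (253.3871612548828, 273.54986572265625), 84.84654235839844) 0.1110087740407312
flange (array([ 0.6601, -0.0094]), np.float64(0.0544), 409)
rimedge (array([ 0.6599, -0.0094]), np.float64(0.1051), 923)
disc (array([ 0.4191, -0.3227]), np.float64(0.0756), 41)
hole [[ 0.45649301 -0.33956891  0.008     ]]
```

View pics/crop1.png

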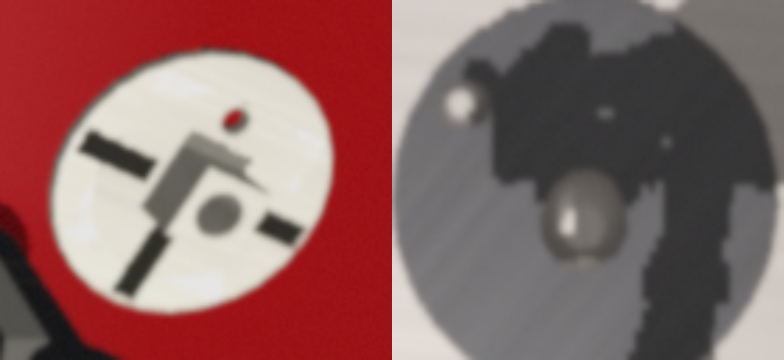

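The shaft axis from the rim, flange and shaft depth agrees at (0.660,-0.0094). The pin direction is about 48.6°, and the machine yaw about -5°. The disc is near (0.418,-0.322) at about -24°. The crop shows the hub bore and the pin hole clearly. Next I move above the disc.

```bash
python3 -m inch '[[[-18.2,31.1,8,0,0,24,8.5],[-18.2,31.1,8,0,0,24,8.5],[-18.2,31.1,8,0,0,24,8.5],[-18.2,31.1,12,0,0,24,8.5],[-18.2,31.1,16.1,0,0,24,8.5],[-18.2,31.1,16.1,0,0,24,8.5],[-18.2,31.1,16.1,0,0,24,8.5],[-18.2,31.1,16.1,0,0,24,8.5],[-18.2,31.1,16.1,0,0,24,8.5]]]' 40
cat > disc.py <<'E'
from h import *
im,d,p=snap('wrist');save('w2',im);X=cloud(p,d);s=monitor.state()
print(s['ee_pos'],Ro.from_quat(s['orientation']).as_euler('zyx',degrees=True))
hs=cv2.cvtColor(im,cv2.COLOR_RGB2HSV)
m=((abs(X[...,2]-.008)<.006)&(hs[...,1]<90)).astype(np.uint8)
c=max(cv2.findContours(m,0,1)[0],key=cv2.contourArea);h=cv2.convexHull(c)[:,0];P=onz(p,h,.008)[:,:2]
for k in range(5):
    A=np.c_[2*P,np.ones(len(P))];q=np.linalg.lstsq(A,(P**2).sum(1),rcond=None)[0];r=np.sqrt(q[2]+q[:2]@q[:2]);e=np.hypot(*(P-q[:2]).T)-r;P=P[abs(e)<max(.0015,2*e.std())]
print('disc',q[:2],r,len(P))
t=(X[...,2]>.029)&(X[...,2]<.039)&(np.hypot(X[...,0]-q[0],X[...,1]-q[1])<.035)
R=cv2.minAreaRect((X[t][:,:2]*1000).astype(np.float32));print('hub',R,X[t][:,2].mean())
E
python3 disc.py
```

```text
clock: 3.08
ee_pos: [0.4182, -0.3215, 0.1716]
orientation: [0.978, -0.208, 0.001, 0.0]
wrist_force: [-0.1, -0.5, 1.6]
finger_gap: 0.993
[ 0.41860131 -0.3212967   0.17193326] [2.40141227e+01 1.22728376e-01 1.79920810e+02]
disc [ 0.41800758 -0.3248771 ] 0.07406366930338237 58
hub ((417.596923828125, -324.8837585449219), (39.9633674621582, 40.339683532714844), 66.08430480957031) 0.03327199533987559
```

View pics/w2.png

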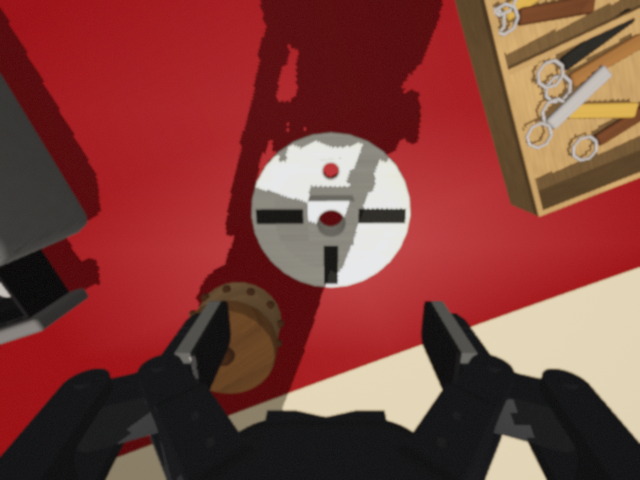

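The disc and hub lie where expected: the hub is at px (330,215) with the pin hole at (330,171) straight ahead. The hub measures 40.0x40.3 mm at yaw -23.9°, centre (0.4177,-0.3249). Next is the descent, then the grip.

```bash
python3 -m inch '[[[0.1,0.35,6,0,0,0,8.5],[0.1,0.35,11,0,0,0,8.5],[0.1,0.35,14.5,0,0,0,8.5],[0.1,0.35,15.8,0,0,0,8.5],[0.1,0.35,16.2,0,0,0,6],[0.1,0.35,16.2,0,0,0,5],[0.1,0.35,16.2,0,0,0,3.5],[0.1,0.35,16.2,0,0,0,3.5],[0.1,0.35,16.2,0,0,0,3.5],[0.1,0.35,16.2,0,0,0,3.5],[0.1,0.35,16.2,0,0,0,3.5]]]' 60
python3 -c "
from h import *
s=monitor.state();print(s['ee_pos'],s['wrist_force'],s['finger_gap']*85)"
```

```text
clock: 4.5
ee_pos: [0.4188, -0.326, 0.0107]
orientation: [0.978, -0.208, 0.002, 0.001]
wrist_force: [1.0, -0.5, 6.5]
finger_gap: 0.457
[ 0.41878527 -0.32599941  0.01069805] [ 0.96019777 -0.50295821  6.52338559] 38.830347827974684
```

```bash
python3 -m inch '[[[0,0,-4,0,0,0,3.5],[0,0,-10,0,0,0,3.5],[0,0,-16,0,0,-10,3.5],[2,-8,-20,0,0,-20,3.5],[4,-14,-24,0,0,-30,3.5],[5,-20,-24,0,0,-40,3.5],[6,-26,-24,0,0,-50,3.5],[7.5,-32,-24,0,0,-60,3.5],[9.1,-38.7,-24,0,0,-70,3.5],[9.1,-38.7,-24,0,0,-72.6,3.5],[9.1,-38.7,-24,0,0,-72.6,3.5],[9.1,-38.7,-24,0,0,-72.6,3.5],[9.1,-38.7,-24,0,0,-72.6,3.5]]]'
python3 - <<'E'
from h import *
for i in range(3):
    s=monitor.state();print(s['ee_pos'],Ro.from_quat(s['orientation']).as_euler('zyx',degrees=True),s['wrist_force'],s['finger_gap']*85)
    im,d,p=snap('wrist')
save('w3',im);np.savez('w3.npz',im=im,d=d,**{k:np.array(p[k]) for k in p})
E
```

```text
clock: 6.12
ee_pos: [0.6578, -0.0097, 0.2484]
orientation: [0.912, 0.411, -0.0, 0.0]
wrist_force: [0.5, -0.7, -4.7]
finger_gap: 0.454
[ 0.65776851 -0.00970668  0.24839375] [-4.84802035e+01 -1.02946138e-02  1.79986085e+02] [ 0.49890241 -0.66270053 -4.67679039] 38.62751395908119
[ 0.65778465 -0.00976238  0.24857593] [-4.84745017e+01  8.75439781e-03  1.79987142e+02] [ 0.11405497  0.6298073  -4.81945493] 38.45669907870766
[ 0.65785506 -0.00967651  0.24869924] [-4.84825593e+01  2.44093168e-02  1.79991596e+02] [ 0.08378882  0.25024499 -3.9486389 ] 38.56625597939339
```

View pics/w3.png

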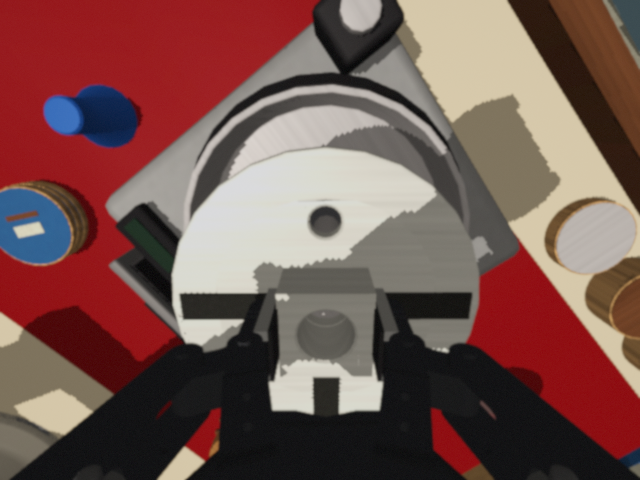

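The disc is held level. Its hole is at (325,221) and the bore at (325,333), and the rim arc is visible around it. I'll measure the disc against the rim in this one view.

```bash
cat > rel.py <<'E'
from h import *
import sys
def run(im,d,p,s):
    X=cloud(p,d);T=s['ee_pos'];zu=T[2]-.0107;a=np.radians(-Ro.from_quat(s['orientation']).as_euler('zyx',degrees=True)[0]);R2=np.array([[np.cos(a),-np.sin(a)],[np.sin(a),np.cos(a)]])
    g=cv2.cvtColor(im,cv2.COLOR_RGB2GRAY)
    def fit(P,rad):
        from scipy.optimize import least_squares
        f=lambda q:np.hypot(P[:,0]-q[0],P[:,1]-q[1])-rad
        r=least_squares(f,P.mean(0),loss='soft_l1',f_scale=.0005);return r.x,np.median(abs(r.fun)),len(P)
    def edges(z,c,lo,hi,dz=None,deg=None):
        E=cv2.Canny(g,40,100);v,u=np.nonzero(E);W=onz(p,np.c_[u,v],z)[:,:2]-c;r=np.hypot(*W.T);k=(r>lo)&(r<hi)
        if deg is not None:
            b=np.degrees(np.arctan2(W[:,1],W[:,0]))-np.degrees(a);b=(b+180)%360-180;k&=abs(b)<deg
        return W[k]+c
    # held disc top
    top=(abs(X[...,2]-(zu+.008))<.004)
    print('disc top z',np.median(X[top][:,2])if top.any() else 0,'exp',zu+.008)
    c=T[:2]
    for k in range(3):
        P=edges(zu+.008,c,.071,.079,deg=75);c,e,n=fit(P,.075)
    print('disc c',c.round(4),e.round(5),n,'tool',((c-T[:2])@R2*1000).round(2))
    ax=np.array([.660,-.0094])
    for k in range(3):
        P=edges(.155,ax,.102,.110,deg=110);ax,e,n=fit(P,.106)
    print('rim c',ax.round(4),e.round(5),n,'axis-disc in tool mm',((ax-c)@R2*1000).round(2))
    return c,ax,R2
if __name__=='__main__':
    z=np.load('w3.npz');p={k:z[k] for k in('intrinsics','dist','R','t')};im=z['im'];s=monitor.state()
    c,ax,R2=run(im,z['d'],p,s);zu=s['ee_pos'][2]-.0107
    g=cv2.cvtColor(im,cv2.COLOR_RGB2GRAY)
    def blob(x0,x1,y0,y1,th):
        m=(g[y0:y1,x0:x1]<th).astype(np.uint8);n,l,st,ce=cv2.connectedComponentsWithStats(m);i=1+st[1:,4].argmax();return ce[i]+[x0,y0],st[i]
    h,st=blob(300,350,200,242,150);W=onz(p,[h],zu+.008)[0,:2];print('hole',h,st,W,'tool',((W-s['ee_pos'][:2])@R2*1000).round(2))
E
python3 rel.py
```

```text
disc top z 0.24534734103461864 exp 0.24603107613411865
disc c [ 0.6573 -0.0109] 0.00057 804 tool [-1.39 -0.44]
rim c [ 0.6592 -0.0097] 0.00071 780 axis-disc in tool mm [ 2.13 -0.6 ]
hole [324.66466346 221.20192308] [  8   6  34  32 832] [0.68585593 0.0214756 ] tool [41.74 -0.4 ]
```

```bash
python3 -m inch '[[[0.2,0.08,2.5,0,0,0,3.5],[0.2,0.08,4.5,0,0,0,3.5],[0.2,0.08,5.5,0,0,0,3.5],[0.2,0.08,6.2,0,0,0,3.5],[0.2,0.08,6.2,0,0,0,3.5]]]'
python3 -m inch '[[[0,0,0.4,0,0,0,3.5],[0,0,0.4,0,0,0,3.5]]]'
python3 -m inch '[[[0,0,0.4,0,0,0,3.5],[0,0,0.4,0,0,0,3.5]]]'
python3 -m inch '[[[0,0,0.4,0,0,0,3.5],[0,0,0.4,0,0,0,3.5]]]'
```

```text
clock: 6.9
ee_pos: [0.6601, -0.0077, 0.1864]
orientation: [0.912, 0.411, -0.0, -0.0]
wrist_force: [0.1, 0.2, -4.8]
finger_gap: 0.454
clock: 7.15
ee_pos: [0.6602, -0.0075, 0.1825]
orientation: [0.911, 0.411, 0.0, 0.0]
wrist_force: [0.1, 0.1, -3.9]
finger_gap: 0.454
clock: 7.4
ee_pos: [0.66, -0.0075, 0.1778]
orientation: [0.911, 0.411, -0.0, -0.0]
wrist_force: [-0.2, 0.3, -4.7]
finger_gap: 0.455
clock: 7.65
ee_pos: [0.66, -0.0076, 0.1736]
orientation: [0.911, 0.411, -0.0, -0.0]
wrist_force: [-0.0, -0.2, -5.2]
finger_gap: 0.455
```

```bash
python3 -m inch '[[[0,0,0.5,0,0,0,3.5],[0,0,0.9,0,0,0,3.5],[0,0,0.9,0,0,0,3.5]]]'
python3 - <<'E'
from h import *
s=monitor.state();print(s['ee_pos'])
im,d,p=snap('wrist');np.savez('w4.npz',im=im,d=d,**{k:np.array(p[k]) for k in p})
save('w4',cv2.resize(im[190:400,220:430],(800,600)))
E
```

```text
clock: 8.02
ee_pos: [0.6599, -0.0075, 0.1644]
orientation: [0.911, 0.411, -0.001, -0.0]
wrist_force: [0.1, -0.6, -4.1]
finger_gap: 0.455
[ 0.65987072 -0.00754327  0.16444622]
```

View pics/w4.png

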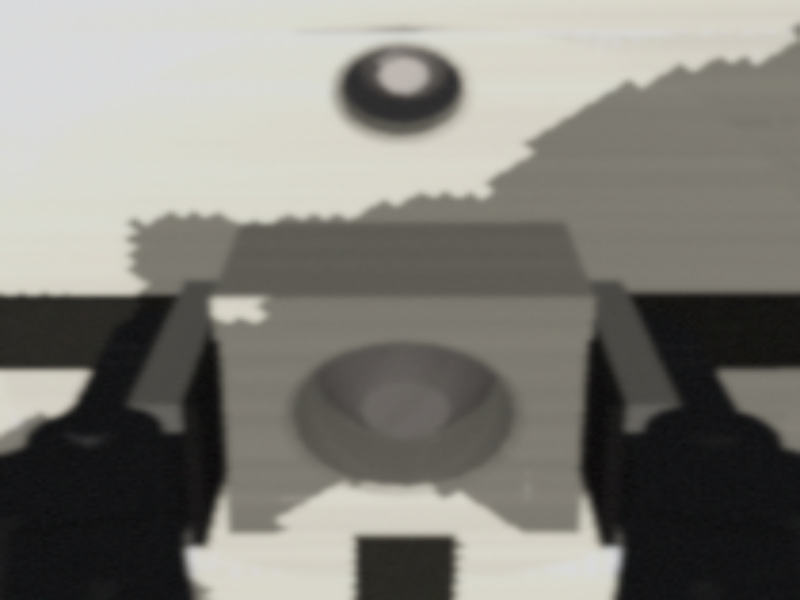

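The pin tip (404,75 in the crop) sits inside the disc's hole (401,89), and the shaft tip (405,410) inside the bore (403,412). I'll check both for parallax.

```bash
python3 - <<'E'
from h import *
z=np.load('w4.npz');p={k:z[k] for k in('intrinsics','dist','R','t')}
s=monitor.state();R=Ro.from_quat(s['orientation']);u=.1644-.0107
f=lambda px,zz:R.inv().apply(onz(p,[px],zz)[0]-s['ee_pos'])[:2]*1000
print('pin',f((326.05,216.3),.148),'hole',f((325.3,221.2),u+.008),'shaft',f((326.3,333.5),.184),'bore',f((325.8,334.2),u+.034))
E
```

```text
pin [40.34841745  0.85451651] hole [41.78514458  0.50460633] shaft [-1.35567242  0.92279134] bore [0.86397102 0.70982351]
```

```bash
python3 -m inch '[[[-0.12,0.03,0,0,0,0,3.5],[-0.12,0.03,0.4,0,0,0,3.5],[-0.12,0.03,0.8,0,0,0,3.5],[-0.12,0.03,0.8,0,0,0,3.5]]]'
python3 -m inch '[[[0,0,0.4,0,0,0,3.5],[0,0,0.4,0,0,0,3.5]]]'
python3 -m inch '[[[0,0,0.4,0,0,0,3.5],[0,0,0.4,0,0,0,3.5]]]'
```

```text
clock: 8.57
ee_pos: [0.6593, -0.0086, 0.1564]
orientation: [0.911, 0.411, -0.001, -0.0]
wrist_force: [-0.2, -0.2, -4.4]
finger_gap: 0.455
clock: 8.82
ee_pos: [0.6594, -0.0086, 0.1527]
orientation: [0.911, 0.411, -0.0, -0.0]
wrist_force: [0.7, -0.2, -4.1]
finger_gap: 0.457
clock: 9.07
ee_pos: [0.6594, -0.0086, 0.1487]
orientation: [0.911, 0.411, -0.0, -0.0]
wrist_force: [-0.1, 0.3, -3.7]
finger_gap: 0.456
```

```bash
python3 -m inch '[[[0,0,0.5,0,0,0,3.5],[0,0,1.0,0,0,0,3.5],[0,0,1.1,0,0,0,3.5],[0,0,1.1,0,0,0,3.5]]]'
python3 -m inch '[[[0,0,0.15,0,0,0,3.5],[0,0,0.15,0,0,0,3.5]]]'
python3 -m inch '[[[0,0,0.1,0,0,0,3.5],[0,0,0.1,0,0,0,3.5]]]'
```

```text
clock: 9.57
ee_pos: [0.6595, -0.0086, 0.1381]
orientation: [0.911, 0.411, -0.0, -0.0]
wrist_force: [0.3, -0.0, -4.4]
finger_gap: 0.455
clock: 9.82
ee_pos: [0.6596, -0.0087, 0.1368]
orientation: [0.911, 0.411, 0.0, -0.0]
wrist_force: [0.5, 0.1, -4.1]
finger_gap: 0.455
clock: 10.07
ee_pos: [0.6596, -0.0087, 0.1357]
orientation: [0.911, 0.411, -0.0, -0.0]
wrist_force: [0.3, -1.1, -4.6]
finger_gap: 0.456
```

```bash
python3 -m inch '[[[0,0,0.08,0,0,0,3.5],[0,0,0.08,0,0,0,3.5]]]'
python3 -m inch '[[[0,0,0.06,0,0,0,3.5],[0,0,0.06,0,0,0,3.5]]]'
python3 -m inch '[[[0,0,0.06,0,0,0,3.5],[0,0,0.06,0,0,0,3.5]]]'
```

```text
clock: 10.32
ee_pos: [0.6596, -0.0086, 0.135]
orientation: [0.911, 0.411, 0.0, 0.0]
wrist_force: [-0.1, 0.4, -4.2]
finger_gap: 0.455
clock: 10.58
ee_pos: [0.6596, -0.0087, 0.1348]
orientation: [0.911, 0.411, 0.0, 0.0]
wrist_force: [-2.5, 0.5, -1.4]
finger_gap: 0.453
clock: 10.82
ee_pos: [0.6596, -0.0087, 0.1347]
orientation: [0.911, 0.411, 0.0, 0.0]
wrist_force: [-3.5, -1.1, 2.7]
finger_gap: 0.452
```

The disc seated at TCP z=0.1347, exactly as predicted. Releasing and heading to the cap.

```bash
python3 -m inch '[[[0,0,0,0,0,0,5],[0,0,0,0,0,0,6],[0,0,0,0,0,0,7],[0,0,0,0,0,0,7],[0,0,-1,0,0,0,7],[0,0,-5,0,0,0,7],[0,0,-11,0,0,0,7],[2,-6,-11,0,0,0,7],[4,-12,-11,0,0,0,7],[5,-18,-11,0,0,0,7],[7,-24,-11,0,0,0,7],[9,-30,-11,0,0,0,7],[11.4,-36,-11,0,0,0,7],[11.4,-38.1,-7,0,0,0,7],[11.4,-38.1,-6.5,0,0,0,7],[11.4,-38.1,-6.5,0,0,0,7],[11.4,-38.1,-6.5,0,0,0,7]]]'
python3 - <<'E'
from h import *
s=monitor.state();im,d,p=snap('wrist');save('w5',im);np.savez('w5.npz',im=im,d=d,**{k:np.array(p[k]) for k in p})
X=cloud(p,d);T=s['ee_pos'];print(T)
print('px',proj(p,[[.449,.329,.066]]))
m=(abs(X[...,2]-.066)<.004)&(np.hypot(X[...,0]-.449,X[...,1]-.329)<.045)
P=X[m];print(len(P),P.mean(0),cv2.minEnclosingCircle((P[:,:2]*1000).astype(np.float32)))
print(im[m].mean(0)); c=P[:,:2].mean(0)
print('tool cm',totool(np.r_[c,.037]-T,s))
E
```

```text
clock: 12.95
ee_pos: [0.4507, 0.3282, 0.2009]
orientation: [0.912, 0.411, 0.001, -0.0]
wrist_force: [0.2, 1.4, -0.2]
finger_gap: 0.817
[0.45067183 0.32823919 0.20085553]
px [[322.47679872 226.85012069]]
1173 [0.45028612 0.3386634  0.06520472] ((449.79669189453125, 338.0460510253906), 16.977619171142578)
[131.45609548 124.72804774 120.2173913 ]
tool cm [ 0.70954485 -0.73743336 16.38679951]
```

View pics/w5.png

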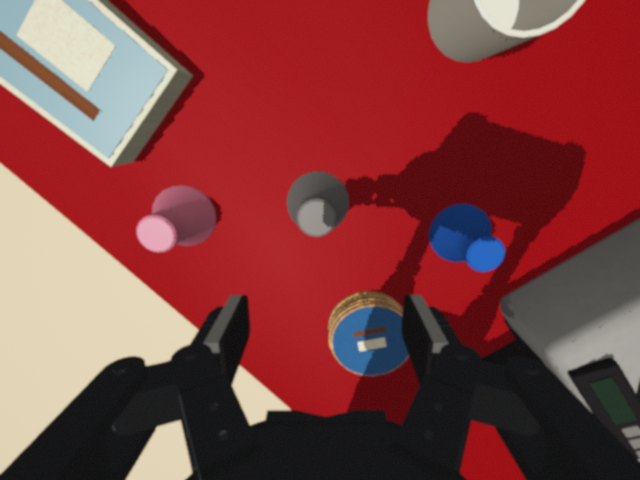

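The grey cap's top is at (317,216), 17 mm in radius, centre (0.450,0.338). The neighbours (pink at 157,233; blue at 485,253) are clear of the jaws.

```bash
python3 -m inch '[[[0.7,-0.72,6,0,0,0,7],[0.7,-0.72,11,0,0,0,7],[0.7,-0.72,14.5,0,0,0,7],[0.7,-0.72,16.0,0,0,0,7],[0.7,-0.72,16.4,0,0,0,6],[0.7,-0.72,16.4,0,0,0,4],[0.7,-0.72,16.4,0,0,0,2.8],[0.7,-0.72,16.4,0,0,0,2.8],[0.7,-0.72,16.4,0,0,0,2.8],[0.7,-0.72,16.4,0,0,0,2.8],[0.7,-0.72,16.4,0,0,0,2.8]]]' 40
```

```text
clock: 14.38
ee_pos: [0.4498, 0.3395, 0.0371]
orientation: [0.911, 0.411, 0.002, -0.0]
wrist_force: [0.9, -1.3, 4.5]
finger_gap: 0.385
```

```bash
python3 -m inch '[[[0,0,-3,0,0,0,2.8],[0,0,-9,0,0,0,2.8],[0,0,-15,0,0,0,2.8],[0,0,-21,0,0,0,2.8],[-2,6,-22.3,0,0,0,2.8],[-4,12,-22.3,0,0,0,2.8],[-6,18,-22.3,0,0,0,2.8],[-8,24,-22.3,0,0,0,2.8],[-10,30,-22.3,0,0,0,2.8],[-12.2,36,-22.3,0,0,0,2.8],[-12.2,38.8,-22.3,0,0,0,2.8],[-12.2,38.8,-22.3,0,0,0,2.8],[-12.2,38.8,-22.3,0,0,0,2.8]]]'
python3 - <<'E'
from h import *
s=monitor.state();im,d,p=snap('wrist');save('w6',im);np.savez('w6.npz',im=im,d=d,**{k:np.array(p[k]) for k in p})
X=cloud(p,d);T=s['ee_pos'];print(T)
zt=T[2]-.0371+.066
m=(abs(X[...,2]-zt)<.004)&(np.hypot(X[...,0]-T[0],X[...,1]-T[1])<.03)
P=X[m];print('cap top',len(P),P.mean(0),zt,cv2.minEnclosingCircle((P[:,:2]*1000).astype(np.float32)))
for zz,n in((.132,'disc'),(.155,'rim'),(.158,'hubtop')):
    mm=(abs(X[...,2]-zz)<.003)&(np.hypot(X[...,0]-.659,X[...,1]+.0095)<(.11 if n!='hubtop' else .028));print(n,mm.sum(),X[mm].mean(0) if mm.any() else 0)
E
```

```text
clock: 16.0
ee_pos: [0.6585, -0.0086, 0.2575]
orientation: [0.911, 0.412, -0.0, -0.0]
wrist_force: [0.7, 0.6, -1.9]
finger_gap: 0.383
[ 0.65847386 -0.00864689  0.25750123]
cap top 5606 [ 0.66044896 -0.00719533  0.28562718] 0.2864012314333846 ((663.9490966796875, -2.48604679107666), 28.778087615966797)
disc 16995 [0.6745426  0.00666648 0.13160952]
rim 5589 [0.68123054 0.01640318 0.1542982 ]
hubtop 648 [0.67007032 0.00162215 0.15735601]
```

View pics/w6.png

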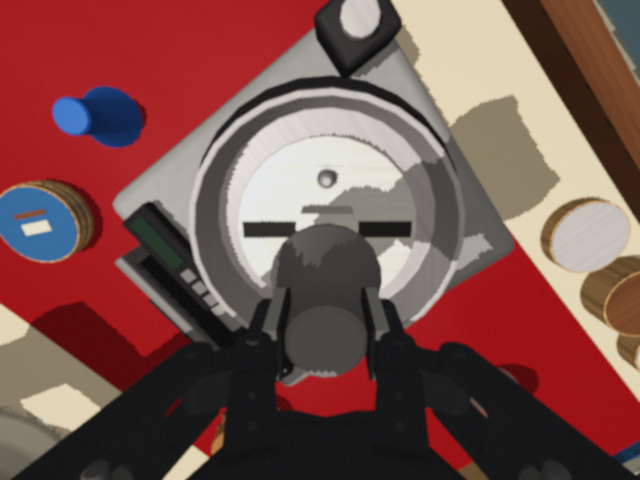

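The disc lies flat, with the pin up through its hole at (326,178). The cap is held with its top at about (325,340). Checking the cap axis against the rim axis.

```bash
python3 - <<'E'
from h import *
from scipy.optimize import least_squares
z=np.load('w6.npz');p={k:z[k] for k in('intrinsics','dist','R','t')};im=z['im'];s=monitor.state();T=s['ee_pos'];R=Ro.from_quat(s['orientation'])
g=cv2.cvtColor(im,cv2.COLOR_RGB2GRAY);E=cv2.Canny(g,20,50);v,u=np.nonzero(E)
def circ(zz,c,rad,tol,half):
    W=onz(p,np.c_[u,v],zz);c=np.array(c)
    for k in range(4):
        q=R.inv().apply(W-np.r_[c,zz]);r=np.hypot(q[:,0],q[:,1]);m=(abs(r-rad)<tol)&(q[:,0]*half>=-.3*rad)
        P=W[m][:,:2];o=least_squares(lambda a:np.hypot(*(P-a).T)-rad,c,loss='soft_l1',f_scale=.0005);c=o.x
    print(zz,c.round(4),m.sum(),np.median(abs(o.fun)).round(5),'tool mm',(R.inv().apply(np.r_[c,0]-np.r_[T[:2],0])[:2]*1000).round(2));return c
zu=T[2]-.0371
circ(zu+.066,[.6585,-.0086],.017,.002,-1)
circ(zu+.006,[.6585,-.0086],.032,.002,1)
circ(.155,[.6595,-.0095],.106,.004,1)
circ(.132,[.6595,-.0095],.075,.004,1)
circ(.124+.024,[.687,.0214],.003,.002,0)
E
```

```text
0.2868478292420956 [ 0.6604 -0.0079] 160 0.00044 tool mm [1.62 1.3 ]
0.2268478292420956 [ 0.6594 -0.0089] 263 0.00055 tool mm [0.14 1.21]
0.155 [ 0.6591 -0.0095] 842 0.00078 tool mm [-0.48  1.41]
0.132 [ 0.66   -0.0104] 602 0.0011 tool mm [-0.55  2.62]
0.148 [0.6874 0.0225] 33 0.00023 tool mm [42.24  1.47]
```

```bash
python3 -m inch '[[[-0.03,0.02,2,0,0,0,2.8],[-0.03,0.02,3.5,0,0,0,2.8],[-0.03,0.02,4.2,0,0,0,2.8],[-0.03,0.02,4.2,0,0,0,2.8]]]'
python3 -m inch '[[[0,0,0.4,0,0,0,2.8],[0,0,0.4,0,0,0,2.8]]]'
python3 -m inch '[[[0,0,0.4,0,0,0,2.8],[0,0,0.4,0,0,0,2.8]]]'
python3 -m inch '[[[0,0,0.4,0,0,0,2.8],[0,0,0.7,0,0,0,2.8],[0,0,0.7,0,0,0,2.8]]]'
```

```text
clock: 16.55
ee_pos: [0.6583, -0.0092, 0.2152]
orientation: [0.911, 0.412, -0.001, -0.0]
wrist_force: [0.1, -0.2, -1.1]
finger_gap: 0.385
clock: 16.8
ee_pos: [0.6588, -0.0097, 0.212]
orientation: [0.911, 0.411, 0.0, 0.0]
wrist_force: [-1.4, 0.1, -1.6]
finger_gap: 0.387
clock: 17.05
ee_pos: [0.6588, -0.0096, 0.2074]
orientation: [0.911, 0.411, -0.0, -0.0]
wrist_force: [0.4, 0.1, -2.0]
finger_gap: 0.384
clock: 17.42
ee_pos: [0.6587, -0.0095, 0.2002]
orientation: [0.911, 0.411, -0.0, -0.0]
wrist_force: [1.6, 1.5, -1.8]
finger_gap: 0.386
```

```bash
python3 -m inch '[[[0,0,0.2,0,0,0,2.8],[0,0,0.35,0,0,0,2.8],[0,0,0.35,0,0,0,2.8]]]'
python3 -m inch '[[[0,0,0.1,0,0,0,2.8],[0,0,0.1,0,0,0,2.8]]]'
python3 -m inch '[[[0,0,0.07,0,0,0,2.8],[0,0,0.07,0,0,0,2.8]]]'
```

```text
clock: 17.8
ee_pos: [0.6588, -0.0095, 0.1971]
orientation: [0.911, 0.411, 0.0, -0.0]
wrist_force: [0.9, 0.6, -0.9]
finger_gap: 0.384
clock: 18.05
ee_pos: [0.6588, -0.0096, 0.1963]
orientation: [0.911, 0.411, 0.0, 0.0]
wrist_force: [0.8, 0.8, -0.5]
finger_gap: 0.391
clock: 18.3
ee_pos: [0.6588, -0.0096, 0.1956]
orientation: [0.911, 0.411, 0.0, 0.0]
wrist_force: [1.2, 1.2, -0.7]
finger_gap: 0.38
```

```bash
python3 -m inch '[[[0,0,0.06,0,0,0,2.8],[0,0,0.06,0,0,0,2.8]]]'
python3 -m inch '[[[0,0,0.05,0,0,0,2.8],[0,0,0.05,0,0,0,2.8]]]'
python3 -m inch '[[[0,0,0.05,0,0,0,2.8],[0,0,0.05,0,0,0,2.8]]]'
```

```text
clock: 18.55
ee_pos: [0.6588, -0.0096, 0.1951]
orientation: [0.911, 0.411, 0.0, 0.0]
wrist_force: [1.0, 0.7, -0.2]
finger_gap: 0.381
clock: 18.8
ee_pos: [0.6588, -0.0096, 0.1951]
orientation: [0.911, 0.411, 0.0, 0.0]
wrist_force: [1.0, 0.9, 2.7]
finger_gap: 0.387
clock: 19.05
ee_pos: [0.6588, -0.0096, 0.195]
orientation: [0.911, 0.411, 0.001, 0.0]
wrist_force: [-0.1, 1.0, 5.1]
finger_gap: 0.39
```

The cap is seated: contact came at TCP 0.195, as expected. Releasing, then looking at the front.

```bash
python3 -m inch '[[[0,0,0,0,0,0,4],[0,0,0,0,0,0,5],[0,0,0,0,0,0,6],[0,0,0,0,0,0,6],[0,0,-1,0,0,0,6],[0,0,-6,0,0,0,6],[0,0,-10.5,0,0,0,6],[-3,-4,-10.5,0,0,10,6],[-6,-8,-10.5,0,0,20,6],[-9,-12,-10.5,0,0,30,6],[-13.1,-16.3,-10.5,0,0,40,6],[-13.1,-16.3,-10.5,0,0,50,6],[-13.1,-16.3,-10.5,0,0,53.6,3],[-13.1,-16.3,-10.5,0,0,53.6,0],[-13.1,-16.3,-10.5,0,0,53.6,0]]]'
python3 - <<'E'
from h import *
s=monitor.state();im,d,p=snap('wrist');save('w7',im);np.savez('w7.npz',im=im,d=d,**{k:np.array(p[k]) for k in p})
X=cloud(p,d);print(s['ee_pos'],Ro.from_quat(s['orientation']).as_euler('zyx',degrees=True))
dk=(abs(X[...,2]-.110)<.004)&(abs(X[...,0]-.6)<.25)&(abs(X[...,1])<.18)
print('deck',cv2.minAreaRect((X[dk][:,:2]*1000).astype(np.float32)))
m=(abs(X[...,2]-.224)<.006)&(np.hypot(X[...,0]-.66,X[...,1]+.01)<.03);P=X[m];print('cap top',len(P),P.mean(0),cv2.minEnclosingCircle((P[:,:2]*1000).astype(np.float32)))
m=(X[...,2]>.06)&(X[...,2]<.08)&(X[...,0]>.4)&(X[...,0]<.52)&(abs(X[...,1])<.12);P=X[m];print('drawer top/lip',len(P),P.min(0),P.max(0),cv2.minAreaRect((P[:,:2]*1000).astype(np.float32)))
m=(X[...,2]>.118)&(X[...,2]<.14)&(X[...,0]>.48)&(X[...,0]<.56)&(X[...,1]<-.04)&(X[...,1]>-.16);P=X[m];print('rocker',len(P));
if len(P): print(P.min(0),P.max(0),cv2.minAreaRect((P[:,:2]*1000).astype(np.float32)),P[P[:,2]>P[:,2].max()-.004].mean(0))
E
```

```text
clock: 20.92
ee_pos: [0.45, -0.0, 0.2994]
orientation: [0.999, -0.043, 0.0, 0.0]
wrist_force: [0.5, 0.7, 0.4]
finger_gap: 0.064
[ 4.49951694e-01 -4.24568571e-05  2.99417189e-01] [4.94025132e+00 2.72892060e-02 1.79998365e+02]
deck ((571.4898681640625, -1.67425537109375), (253.4400634765625, 118.86767578125), 85.0185546875)
cap top 0 [nan nan nan] ((0.0, 0.0), 0.0)
drawer top/lip 2933 [ 0.44055766 -0.07803788  0.06000419] [0.51762358 0.09789761 0.07996847] ((475.9772033691406, 10.793701171875), (182.02366638183594, 65.5922622680664), 83.94342803955078)
rocker 2447
[ 0.50949375 -0.09737755  0.1180496 ] [ 0.55997124 -0.04004762  0.13272664] ((534.9346313476562, -68.20278930664062), (58.0676383972168, 48.009552001953125), 86.8322982788086) [ 0.52477047 -0.08815622  0.13007824]<stdin>:6: RuntimeWarning: Mean of empty slice.
  ret = um.true_divide(
```

View pics/w7.png

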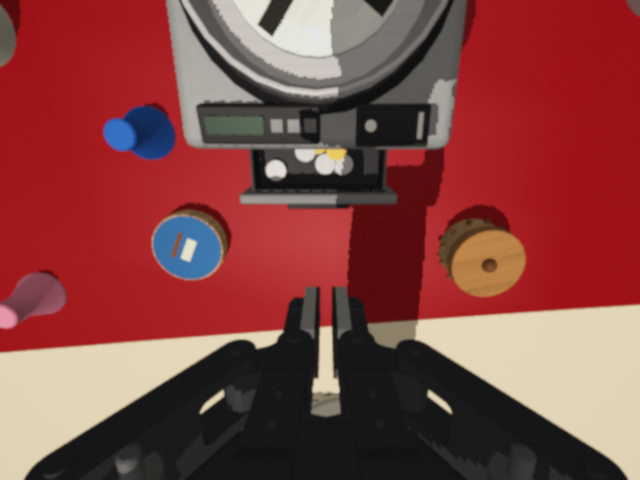

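The cap itself is out of frame. The drawer is out (front at 319,196; lip at 320,205), the deck's front edge is at (318,148), and the rocker's on mark is at (420,126).

```bash
python3 - <<'E'
from h import *
z=np.load('w7.npz');p={k:z[k] for k in('intrinsics','dist','R','t')};X=cloud(p,z['d']);s=monitor.state();T=s['ee_pos'];R=Ro.from_quat(s['orientation'])
for n,px,zz in(('lip',(320,207),.068),('dfrontL',(243,198),.075),('dfrontR',(396,198),.075),('deckfront',(318,149),.108),('rock|',(420,126),.131),('rockO',(371,126),.122)):
    W=onz(p,[px],zz)[0];print(n,W.round(4),'depth',X[px[1],px[0]].round(4),'tool cm',(R.inv().apply(W-T)*100).round(2))
for u in range(350,445,7): print(u,X[126,u].round(4))
# front edge of deck line
P=X[(abs(X[...,2]-.110)<.003)&(abs(X[...,1])<.11)&(X[...,0]<.56)];q=R.inv().apply(P-T)*100;print('deck front tool x',np.percentile(q[:,0],[0.5,2,5]))
P=X[(X[...,2]>.064)&(X[...,2]<.078)&(X[...,0]>.42)&(X[...,0]<.52)&(abs(X[...,1])<.03)];q=R.inv().apply(P-T)*100;print('lip tool x',np.percentile(q[:,0],[0.5,2,5]))
E
```

```text
lip [0.444  0.0077 0.068 ] depth [0.4445 0.0076 0.0703] tool cm [-0.67 -0.72 23.12]
dfrontL [0.4631 0.0913 0.075 ] depth [0.4632 0.0912 0.0754] tool cm [ 0.52 -9.21 22.42]
dfrontR [ 0.4485 -0.0772  0.075 ] depth [ 0.4484 -0.0773  0.0745] tool cm [ 0.51  7.7  22.42]
deckfront [0.5105 0.0028 0.108 ] depth [0.5098 0.0031 0.0985] tool cm [ 6.   -0.81 19.12]
rock| [ 0.5235 -0.0885  0.131 ] depth [ 0.5235 -0.0888  0.1297] tool cm [ 8.09  8.17 16.82]
rockO [ 0.5272 -0.047   0.122 ] depth [ 0.5272 -0.0469  0.1231] tool cm [ 8.1   4.01 17.72]
350 [ 0.5287 -0.029   0.1089]
357 [ 0.5282 -0.0351  0.1142]
364 [ 0.5278 -0.0407  0.1218]
371 [ 0.5272 -0.0469  0.1231]
378 [ 0.5267 -0.0529  0.1248]
385 [ 0.5262 -0.059   0.1252]
392 [ 0.5256 -0.0651  0.1256]
399 [ 0.5251 -0.0711  0.1268]
406 [ 0.5246 -0.0769  0.1285]
413 [ 0.524  -0.0829  0.1288]
420 [ 0.5235 -0.0888  0.1297]
427 [ 0.523  -0.0948  0.1301]
434 [ 0.5217 -0.1075  0.1082]
441 [ 0.5211 -0.1138  0.1089]
deck front tool x [6.29133362 6.45843209 6.73991669]
lip tool x [-0.74545623 -0.72350584 -0.63415419]
```

```bash
python3 -m inch '[[[-5,-0.75,5,0,10,0,0],[-5,-0.75,10,0,20,0,0],[-5,-0.75,15,0,25,0,0],[-5,-0.75,20,0,25,0,0],[-5,-0.75,24,0,25,0,0],[-5,-0.75,25.4,0,25,0,0],[-5,-0.75,25.4,0,25,0,0],[-5,-0.75,25.4,0,25,0,0]]]'
python3 -c "
from h import *
s=monitor.state();print(s['ee_pos'],Ro.from_quat(s['orientation']).as_matrix().round(3),s['joint_pos'].round(2))"
```

```text
clock: 21.98
ee_pos: [0.4237, 0.0138, 0.046]
orientation: [0.977, -0.043, 0.21, 0.011]
wrist_force: [0.5, -0.2, 0.8]
finger_gap: -0.001
[0.42369896 0.01381149 0.04604296] [[ 0.908 -0.089  0.409]
 [-0.08  -0.996 -0.039]
 [ 0.411  0.003 -0.912]] [-0.02 -0.86  2.33 -0.03  1.24  1.64]
```

```bash
python3 -m inch '[[[0.9,0,0.42,0,0,0,0],[1.36,0,0.63,0,0,0,0],[1.81,0,0.85,0,0,0,0],[1.81,0,0.85,0,0,0,0]]]'
python3 -m inch '[[[0.5,0,0.21,0,0,0,0],[0.9,0,0.42,0,0,0,0],[1.36,0,0.63,0,0,0,0],[1.81,0,0.85,0,0,0,0],[1.81,0,0.85,0,0,0,0]]]'
```

```text
clock: 22.48
ee_pos: [0.4427, 0.012, 0.0431]
orientation: [0.977, -0.043, 0.208, 0.011]
wrist_force: [-0.1, 0.2, 0.2]
finger_gap: 0.004
clock: 23.1
ee_pos: [0.4625, 0.0102, 0.042]
orientation: [0.977, -0.043, 0.208, 0.011]
wrist_force: [0.2, -0.4, -0.3]
finger_gap: 0.001
```

```bash
python3 -m inch '[[[0.5,0,0.21,0,0,0,0],[0.9,0,0.42,0,0,0,0]]]'
python3 -m inch '[[[0.45,0,0.21,0,0,0,0],[0.9,0,0.42,0,0,0,0]]]'
python3 - <<'E'
from h import *
s=monitor.state();im,d,p=snap('wrist');save('w8',im);X=cloud(p,d);print(s['ee_pos'])
b=(abs(X[...,1]-.06)<.008)&(X[...,2]>.05)&(X[...,2]<.085)&(X[...,0]>.4)&(X[...,0]<.53)
P=X[b];print(len(P),np.percentile(P[:,0],[1,5,25]) if len(P) else 0)
E
```

```text
clock: 23.35
ee_pos: [0.4722, 0.0094, 0.0418]
orientation: [0.977, -0.043, 0.208, 0.011]
wrist_force: [-2.3, 0.2, 1.1]
finger_gap: -0.002
clock: 23.6
ee_pos: [0.4823, 0.0085, 0.0418]
orientation: [0.977, -0.043, 0.208, 0.011]
wrist_force: [-1.2, -0.0, 1.1]
finger_gap: 0.0
[0.48230024 0.00849758 0.04183311]
1993 [0.49702843 0.4979755  0.50162676]
```

```bash
python3 -m inch '[[[0.27,0,0.13,0,0,0,0],[0.27,0,0.13,0,0,0,0]]]'
python3 -m inch '[[[0.18,0,0.085,0,0,0,0],[0.18,0,0.085,0,0,0,0]]]'
python3 -m inch '[[[0.14,0,0.06,0,0,0,0],[0.14,0,0.06,0,0,0,0]]]'
```

```text
clock: 23.9
ee_pos: [0.4852, 0.0082, 0.0419]
orientation: [0.977, -0.043, 0.208, 0.011]
wrist_force: [-0.5, -0.2, 0.7]
finger_gap: 0.0
clock: 24.15
ee_pos: [0.4868, 0.0081, 0.0418]
orientation: [0.977, -0.043, 0.208, 0.011]
wrist_force: [-2.9, -0.5, 1.6]
finger_gap: -0.002
clock: 24.4
ee_pos: [0.4872, 0.0081, 0.0417]
orientation: [0.978, -0.043, 0.206, 0.011]
wrist_force: [-15.3, 0.4, 9.2]
finger_gap: 0.002
```

The drawer hit its stop at 15 N, where predicted. Backing off, straightening up, and going over the rocker's on end.

```bash
python3 -m inch '[[[-1.5,0,-0.7,0,0,0,0],[-2.7,0,-1.3,0,0,0,0],[0,0,-7,0,0,0,0],[2.2,0,-12.2,0,-10,0,0],[4,4,-11,0,-20,0,0],[6,8,-10,0,-25,0,0],[8.9,10.1,-8.9,0,-25,0,0],[8.9,10.1,-8.9,0,-25,0,0],[8.9,10.1,-8.9,0,-25,0,0]]]'
python3 - <<'E'
from h import *
s=monitor.state();print(s['ee_pos'],Ro.from_quat(s['orientation']).as_matrix().round(2).tolist())
im,d,p=snap('wrist');X=cloud(p,d)
b=(abs(X[...,1]-.06)<.008)&(X[...,2]>.05)&(X[...,2]<.085)&(X[...,0]>.4)&(X[...,0]<.53);P=X[b];print('drawer',len(P),np.percentile(P[:,0],[1,5,25]) if len(P) else 0)
m=(abs(X[...,2]-.224)<.006)&(np.hypot(X[...,0]-.66,X[...,1]+.01)<.03);P=X[m];print('cap',len(P),P.mean(0) if len(P) else 0)
E
```

```text
clock: 25.52
ee_pos: [0.5242, -0.0959, 0.1594]
orientation: [0.999, -0.045, -0.009, 0.001]
wrist_force: [0.1, -0.8, -0.8]
finger_gap: 0.001
[ 0.52418368 -0.0959412   0.15936954] [[1.0, -0.09, -0.02], [-0.09, -1.0, -0.0], [-0.02, 0.0, -1.0]]
drawer 0 0
cap 0 0
```

Now pressing the rocker.

```bash
python3 -m inch '[[[0,0,1.5,0,0,0,0],[0,0,2.5,0,0,0,0],[0,0,2.9,0,0,0,0],[0,0,3.2,0,0,0,0],[0,0,3.2,0,0,0,0]]]'
python3 -m inch '[[[0,0,0.25,0,0,0,0],[0,0,0.25,0,0,0,0]]]'
python3 -m inch '[[[0,0,0.2,0,0,0,0],[0,0,0.2,0,0,0,0]]]'
```

```text
clock: 26.2
ee_pos: [0.5239, -0.0962, 0.1276]
orientation: [0.999, -0.044, -0.009, 0.001]
wrist_force: [0.4, -0.7, 0.5]
finger_gap: -0.001
clock: 26.45
ee_pos: [0.524, -0.0965, 0.1253]
orientation: [0.999, -0.045, -0.008, 0.001]
wrist_force: [0.3, -1.2, 0.7]
finger_gap: -0.001
clock: 26.7
ee_pos: [0.5239, -0.0966, 0.1232]
orientation: [0.999, -0.045, -0.008, 0.001]
wrist_force: [0.2, -1.7, 1.6]
finger_gap: -0.0
```

```bash
python3 -m inch '[[[0,0,0.15,0,0,0,0],[0,0,0.15,0,0,0,0]]]'
python3 -m inch '[[[0,0,0.1,0,0,0,0],[0,0,0.1,0,0,0,0]]]'
python3 -m inch '[[[0,0,0.1,0,0,0,0],[0,0,0.1,0,0,0,0]]]'
```

```text
clock: 26.95
ee_pos: [0.524, -0.0966, 0.1229]
orientation: [0.999, -0.045, -0.008, 0.002]
wrist_force: [-1.9, -1.4, 6.7]
finger_gap: 0.001
clock: 27.2
ee_pos: [0.5241, -0.0966, 0.1227]
orientation: [0.999, -0.045, -0.008, 0.002]
wrist_force: [-3.3, -1.2, 9.9]
finger_gap: -0.0
clock: 27.45
ee_pos: [0.5241, -0.0966, 0.1226]
orientation: [0.999, -0.045, -0.007, 0.002]
wrist_force: [-4.3, -0.8, 13.5]
finger_gap: 0.004
```

The stop was felt at 13.5 N. Retreating up for the final check.

```bash
python3 -m inch '[[[0,0,-3,0,0,0,0],[0,0,-9,0,0,0,0],[0,0,-15,0,0,0,0],[0,0,-21,0,0,0,0],[3,-4,-23,0,0,0,0],[6.8,-9.3,-23,0,0,0,0],[6.8,-9.3,-23,0,0,0,0],[6.8,-9.3,-23,0,0,0,0]]]'
python3 - <<'E'
from h import *
s=monitor.state();im,d,p=snap('wrist');save('w9',im);X=cloud(p,d);print(s['ee_pos'])
m=(abs(X[...,2]-.224)<.006)&(np.hypot(X[...,0]-.66,X[...,1]+.01)<.03);P=X[m];print('cap',len(P),P.mean(0),np.percentile(P[:,2],[5,50,95]),cv2.minEnclosingCircle((P[:,:2]*1000).astype(np.float32)))
m=(abs(X[...,2]-.132)<.005)&(np.hypot(X[...,0]-.6595,X[...,1]+.0095)<.07);P=X[m];A=np.c_[P[:,:2]-[.6595,-.0095],np.ones(len(P))];print('disc plane',np.linalg.lstsq(A,P[:,2],rcond=None)[0],len(P))
for y in(-.045,-.06,-.075,-.089,-.095):
    b=np.hypot(X[...,0]-(.5255+.087*(y+.068)),X[...,1]-y)<.004;print('rocker',y,X[b][:,2].mean().round(4))
b=(abs(X[...,1]-.06)<.008)&(X[...,2]>.05)&(X[...,2]<.085)&(X[...,0]>.4)&(X[...,0]<.53);P=X[b];print('drawer x at y=.06',len(P),np.percentile(P[:,0],[1,5,25]) if len(P) else 0)
# stock moved?
z=np.load('top0.npz');pt={k:z[k] for k in('intrinsics','dist','R','t')};it,dt,_=snap('top')
D=abs(dt-z['d'])>.012
for n,(u,v) in dict(box=(404,308),jar=(475,192),mug=(186,190),coast=(259,294),blue=(249,239),pink=(173,317),carton=(123,224)).items(): print(n,D[v-20:v+20,u-20:u+20].sum())
save('top9',it)
E
```

```text
clock: 28.45
ee_pos: [0.6037, -0.0089, 0.347]
orientation: [0.999, -0.044, -0.01, 0.001]
wrist_force: [-0.2, -0.2, 0.3]
finger_gap: 0.0
[ 0.60370061 -0.00890908  0.34699221]
cap 1523 [ 0.65921971 -0.01072263  0.2232373 ] [0.22161388 0.22332328 0.22453164] ((658.7941284179688, -10.565481185913086), 16.982784271240234)
disc plane [-0.00356175 -0.00127708  0.13156068] 11289
rocker -0.045 0.1311
rocker -0.06 0.128
rocker -0.075 0.1251
rocker -0.089 0.1229
rocker -0.095 0.1215
drawer x at y=.06 0 0
box 43
jar 47
mug 52
coast 46
blue 47
pink 53
carton 42
```

View pics/w9.png

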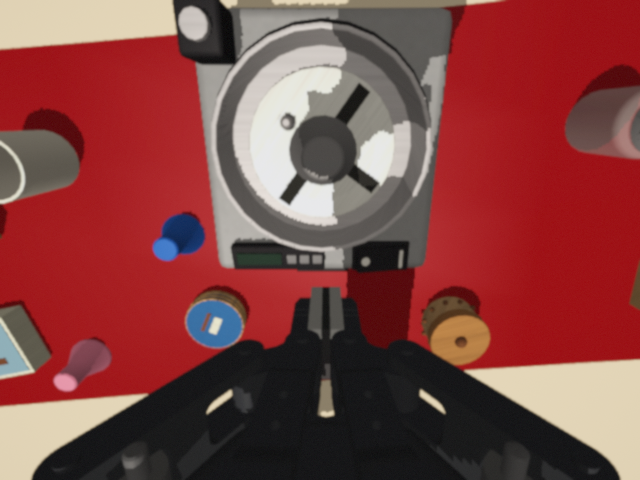

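The final view shows the cap centred at (323,150), the pin through the disc's hole at (288,121), the rocker at (382,257) tilted to on, and the stock in place. The drawer is hidden from this angle, so I'll do one quick check with the top camera and then hand in.

```bash
python3 - <<'E'
from h import *
im,d,p=snap('top');X=cloud(p,d)
z=np.load('top0.npz')
for n,Y in(('before',cloud(p,z['d'])),('now',X)):
  for y in(.06,.075,-.05):
    b=(abs(Y[...,1]-y)<.008)&(Y[...,2]>.055)&(Y[...,2]<.09)&(Y[...,0]>.4)&(Y[...,0]<.54);P=Y[b];print(n,y,len(P),np.percentile(P[:,0],[2,50]) if len(P) else 0)
E
python3 -m inch '[[[0,0,0,0,0,0,0],[0,0,0,0,0,0,0]]]'
```

```text
before 0.06 46 [0.45060384 0.45839501]
before 0.075 61 [0.45162127 0.46389567]
before -0.05 48 [0.44150329 0.45037297]
now 0.06 35 [0.49930497 0.50664565]
now 0.075 36 [0.49980258 0.50678442]
now -0.05 0 0
clock: 28.85
ee_pos: [0.6033, -0.0099, 0.3487]
orientation: [0.999, -0.045, -0.008, 0.001]
wrist_force: [0.8, -0.6, 0.0]
finger_gap: -0.001
```

```bash
python3 -c "
from workcell import sign_off
print(sign_off())"
```

```text
the job is handed in; nothing more can be done
None
```

The coin counter is back in service: feed disc, cone cap, drawer and rocker done in that order. I handed the job in at about 29 s on the robot's clock. All pushes I read on the machine stayed under about 18 N.

My last checks:

- **Disc:** its upper face is level at 131.6 mm above the counter, against 132 mm expected. The drive pin shows through the pin hole.
- **Cone cap:** its top is at 223.3 mm, against 224 mm expected. It sits within about 1.5 mm of the shaft axis, inside its play.
- **Drawer:** it stopped at about 15 N forward push, after roughly 48.5 mm of travel against 49 mm predicted. The last wrist picture could not see it, so this rests on the stop I felt and a coarse top-camera depth reading (1.7 mm per pixel).
- **Rocker:** it now slopes down about 0.19 rad towards the on end, and that end dropped about 8 mm. It met its stop at 13.5 N.
- **Stock:** no obvious movement in the last wrist view. The top-camera depth comparison showed only small, even differences at every item I checked. I did not view that final top picture.

The small mismatches between views, about 1 mm on the shaft axis and on the disc's position in the grip, were settled by looking at the pin through the hole during the descent.

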